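Index the buffing carousel and load a pair of handle blanks

TASK

The rotary table has been left standing between detents: push it round anticlockwise (seen from above) by its post until it drops into the very next detent, feeling for it, and leave it seated there. Then take both loose wooden handle blanks off their plywood rest together in one grasp and set them down gently as a pair, side by side and flat on the floor of the table's empty nest, with the table still in that detent and the other loose things on the bench left where they are.

Things in the scene. Friction and masses are not known exactly. Their poses are not given: they have to be found in the camera images.
- index_table (a joint): aluminium disc, 290 mm across, top face 57 mm above the bench. Radians, growing anticlockwise. Starts between two detents, -0.2 to 0.2; turns with 1 to 3 N at a push post. Detents, hidden under it, lie 2.09 apart: the next anticlockwise is felt somewhere between 0.75 and 1.35. There the disc is drawn in over the last 0.12 then held: 8 N at a post does not move it, about 14 N forces it out
- detent_ball (a joint): spring ball of the detent, hidden under the disc: 0 or up to 0.002 m below 0 when it sits fully in a detent, 0.003 to 0.004 m when it is pressed down and rides between detents
- push_post (a point): upright steel post for pushing the disc: 18 mm diameter, 80 mm tall, 120 mm from the disc's axis; of three alike, the one 60 degrees anticlockwise of the empty nest. Point: on its axis, 40 mm above the disc's top face (97 mm above the bench), 40 mm below the post's top. x points from the post to the disc's axis, z up; the anticlockwise push is along -y
- nest (a point): the only empty one of three nests on the disc (the others hold strapped blanks), turning with it. Origin: centre of its black floor, 60 mm above the bench, 78 mm from the disc's axis; x outward, y along the rim. Inside 148 mm along y, 52 along x; end walls and corner lips 9 mm high, 6 thick; the middle 88 mm of the long sides is open. Takes two blanks side by side along y, either way round
- blank_a_mid (a point): dark wooden handle blank, one of two lying parallel, 4 mm apart, on the plywood rest: a bar 120 long x 22 wide x 34 mm high with a round tenon (16 diameter, 16 long) on one end, 136 mm overall, about 70 g. Point: middle of its overall length, width and height (17 mm above its underside). x along the bar towards the tenon, z up
- blank_b_mid (a point): dark wooden handle blank, the other of two lying parallel, 4 mm apart, on the plywood rest: a bar 120 long x 22 wide x 34 mm high with a round tenon (16 diameter, 16 long) on one end, 136 mm overall, about 70 g. Point: middle of its overall length, width and height (17 mm above its underside). x along the bar towards the tenon, z up
- blank_rest: plywood rest 170 x 110 x 12 mm on which the two blanks lie along its x, with a 12 mm high strip across each end; origin: centre of its underside, on the bench. It stands to the left or to the right of the index table. Fixed
- bottle: bystander: water bottle, 64 mm diameter, 190 mm tall; origin: centre of its underside
- polish_tin: bystander: tin, 74 mm diameter, 70 mm tall; origin: centre of its underside
- hammer: bystander: hammer, 280 mm long, lying flat
- sanding_belt: bystander: abrasive belt ring, 120 mm diameter, 45 mm tall
- buff_wheel: bystander: buffing wheel lying flat, 110 mm diameter, 26 mm high
- horseshoe: bystander: horseshoe lying flat, about 120 mm across, 10 mm high
- wrench: bystander: wrench lying flat, 180 mm long
There are look-alikes about, which are no part of the job. What is shaped like the part that bears blank_a_mid but pink is not meant. What is shaped like the part that bears blank_b_mid but turquoise is not meant.

How it is judged:
On the way, in this order (a step that is already met when the one before it is completed fails the run):
1. the table has been pushed anticlockwise into its next detent and sits in it (value of joint detent_ball below 0.0015 m and value of joint index_table between 0.55 and 1.55 rad), for 0.3 s.
2. both blanks are carried together in one grasp, side by side, off their rest, the table still in the detent (all of step 1 and height (world z) of each of blank_a_mid, blank_b_mid above 0.07 m and distance between blank_a_mid and blank_b_mid below 0.032 m and contact force between the fingers and blank_a above 0.5 N and contact force between the fingers and blank_b above 0.5 N), for 0.2 s.
At the end, for the whole second after the job is handed in: Table at rest in the next anticlockwise detent (ball below 1.5 mm, reading 0.55 to 1.55); both blanks at rest, flat on the empty nest's floor (centres 13 to 21 mm above it), within 10 mm lengthwise and 18 mm crosswise of its centre, within 0.1 rad of its length (all of step 1 and velocity of joint index_table between -0.03 and 0.03 rad/s and z of blank_a_mid in the frame of nest between 0.013 and 0.021 m and x of blank_a_mid in the frame of nest between -0.018 and 0.018 m and y of blank_a_mid in the frame of nest between -0.01 and 0.01 m and angle between the x axis of each of blank_a_mid, blank_b_mid and the y axis of nest, either way round below 0.1 rad and angle between each of blank_a_mid, blank_b_mid's own z axis and vertical below 0.1 rad and linear speed of each of blank_a, blank_b below 0.02 m/s and z of blank_b_mid in the frame of nest between 0.013 and 0.021 m and x of blank_b_mid in the frame of nest between -0.018 and 0.018 m and y of blank_b_mid in the frame of nest between -0.01 and 0.01 m); the robot touches nothing.
It fails at once if a loose bystander is shifted by more than 30 mm (distance of any of bottle, polish_tin, hammer, sanding_belt, buff_wheel, horseshoe, wrench from where it was at the start of the episode above 0.03 m).
It fails at once if a blank is dropped or thrown: faster than 0.6 m/s out of the fingers ((linear speed of blank_a above 0.6 m/s and contact force between the fingers and blank_a below 0.1 N) or (linear speed of blank_b above 0.6 m/s and contact force between the fingers and blank_b below 0.1 N)).
It also fails if it takes over 59 s, if anything falls off the work surface, if the arm or the gripper's body presses on something with over 40 N, if the wrist force passes 120 N, or if a joint passes its speed limit or range.

ROBOT

A 6-joint arm with a two-finger parallel gripper is mounted at the origin on the work surface. World frame = base frame: x ahead of the robot, y to its left, z up, the work surface at z = 0. Lengths are in m, angles in rad, forces in N, time in s.
With the tool pointing down it reaches from about 0.275 to 0.875 m from the base axis. Payload 12.5 kg.
Tool frame: the origin (TCP) lies at the very end of the fingers, on their centre line; the grasp point (between the pads) lies 19 mm behind it; z points along the fingers, y is the line along which they close (so a half turn about z gives the same grasp; the last joint's range is limited). The gripper opens to 85 mm and grips with 20 to 120 N. Pads are 22 mm wide; open, the fingers measure 114 mm over their backs; the gripper's body (76 mm by 85 mm) begins 54 mm behind the grasp point. The pads swing forward as they close: fully open they stand 13 mm farther back than shut.
Start: joints at [1.172, 0.351, 1.652, -0, 1.139, -0.085], TCP at [0.17, 0.523, 0.231] pointing down, gripper open.
Joint ranges: [-2.75, 2.75], [-0.79, 2.1], [0.01, 2.65], [-1.57, 4.71], [0.07, 3.14], [-2.87, 2.87]. Speed limits (rad/s): [2.22, 2.22, 2.79, 3.14, 3.14, 3.14].

INTERFACE

Orientations are given as a 3x3 rotation matrix whose columns are the frame's x, y, z axes.
In Python, from bench import manip gives the robot as it stands. Calls block until the motion is done:
- manip.move_ptp(position, orientation): joint-space move of the TCP to a pose.
- manip.move_l(position, attitude=None, max_speed=0.15): straight line of the TCP; attitude=None keeps the orientation; max_speed is the mean speed in m/s.
- manip.move_j(angles): joint-space move.
- manip.set_gripper(opening, effort=None): opening from 0.0 (shut) to 1.0 (fully open); effort is the grip in N (None keeps the last); returns when the fingers have stopped.
- manip.dwell(seconds).
- manip.inverse_kinematics(position, orientation): joint angles nearest the present ones, or None.
- manip.grab_frame(name): name is "scene" or "top"; returns (picture, depth): 400x640x3 uint8, red, green, blue; 400x640 float32, m along the optical axis (not along the pixel's ray), 0 where there is no reading.
- manip.get_calibration(name): a dict with "camera_matrix" (3x3 intrinsics, pixels), "R" (3x3) and "t" (3): a world point X has camera coordinates R X + t. Camera axes: x right, y down, z forward; pixel columns grow to the right and rows downward; lengths in m; the calibration is good to about 2 mm. A picture is of the moment at which its call begins. get_calibration takes no time and is no camera call.
A pose or a line that the arm cannot do raises manip.Unreachable and nothing moves.
- manip.sign_off(): hands the job in; it is judged then, once.
Trained networks look in the newest picture that a camera, given by its name, has taken for a name from the list of things; names that differ only in an ending like _2 or _b are one class to them, and where a whole thing is asked for, a point or a joint stands for the part that bears it (a point fixed in the world has none). Each returns a list of dicts, best first, with "confidence" (0 to 1); they miss things now and then, are a little off and sometimes report something else, mostly with a low value. They report only what shows in the picture. A call takes as long as a camera call. They do not tell look-alikes from the thing itself.
- manip.look_for(camera, name): "at" ([x, y, z] in m, in world coordinates, good to about 4 mm: the middle of the surface that is visible of it).
Readings, each from a call of its own:
- manip.current_time(): time.
- manip.current_qpos(): joint angles.
- manip.current_joint_vel(): joint speeds.
- manip.current_joint_torque(): joint torques, N m.
- manip.current_ee_pos(): TCP position.
- manip.current_tcp_rot(): TCP orientation.
- manip.current_force(): force on the tool from outside, world axes, zero at the start.
- manip.current_ft_torque(): the same for the moment, N m.
- manip.current_grip_width(): opening from 0.0 (shut) to 1.0 (fully open).
- manip.current_grip_force(): force on a finger pad.
Only numpy, scipy, OpenCV 4.12 (cv2) and the standard library are available. Lean on these libraries where they do the work, as an engineer would, in place of code of your own. Each camera call takes 0.05 s, during which the arm holds its last target. There are 200 camera calls.

## Working session

There is one attempt and no reset: what is moved stays moved. The work goes in short steps, each a Python script; the robot and the scene stay as the last script left them, time stands still between calls to the robot, and variables do not carry over. Pictures are saved under pics/ and viewed, at most 10 in all, crops included, and the job is handed in when it is done.

```bash
mkdir -p pics; cat > h.py <<'E'
import numpy as np, cv2
from bench import manip as m
def shot(cam,name):
    p,d=m.grab_frame(cam); cv2.imwrite(f'pics/{name}.png',p[:,:,::-1]); np.save(f'pics/{name}.npy',d); return p,d
def pts(cam,d):
    c=m.get_calibration(cam);K=np.array(c['camera_matrix']);R=np.array(c['R']);t=np.array(c['t'])
    v,u=np.mgrid[0:400,0:640]; r=np.stack([(u-K[0,2])/K[0,0],(v-K[1,2])/K[1,1],np.ones_like(u)],-1)*d[...,None]
    return (r-t)@R
E
python3 - <<'E'
from h import *
np.set_printoptions(precision=3,suppress=True)
for c in('top','scene'):
    shot(c,c+'0')
    for n in ['index_table','push_post','nest','blank_a_mid','blank_rest','bottle','polish_tin']:
        print(c,n,[(np.array(x['at']),round(x['confidence'],2)) for x in m.look_for(c,n)])
print(m.current_time())
E
```

```text
top index_table [(array([ 0.574, -0.015,  0.059]), 0.6)]
top push_post [(array([ 0.574, -0.018,  0.06 ]), 0.63), (array([0.719, 0.261, 0.124]), 0.18)]
top nest [(array([ 0.571, -0.019,  0.06 ]), 0.61)]
top blank_a_mid [(array([0.496, 0.294, 0.044]), 0.66), (array([0.294, 0.317, 0.035]), 0.52)]
top blank_rest [(array([0.496, 0.27 , 0.01 ]), 0.96)]
top bottle [(array([0.718, 0.261, 0.126]), 0.85)]
top polish_tin [(array([ 0.695, -0.266,  0.07 ]), 0.57), (array([0.424, 0.499, 0.025]), 0.23)]
scene index_table [(array([ 0.593, -0.026,  0.059]), 0.89)]
scene push_post [(array([ 0.595, -0.018,  0.056]), 0.59)]
scene nest [(array([ 0.593, -0.023,  0.064]), 0.6)]
scene blank_a_mid [(array([0.509, 0.291, 0.043]), 0.62), (array([0.3  , 0.315, 0.034]), 0.48)]
scene blank_rest [(array([0.522, 0.265, 0.016]), 0.86)]
scene bottle [(array([0.746, 0.258, 0.118]), 0.79)]
scene polish_tin [(array([ 0.719, -0.277,  0.067]), 0.71)]
0.8
```

View pics/top0.png

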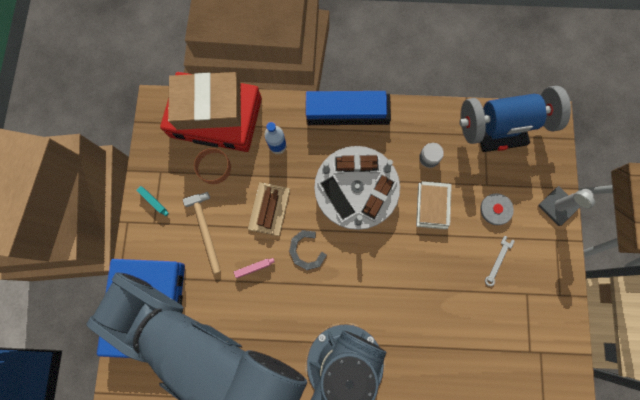

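View pics/scene0.png

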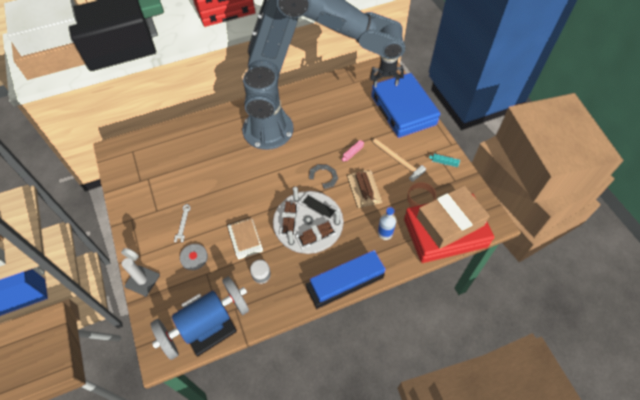

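The top view shows the table at (357,188), the empty black nest at (338,198), its push post at about (358,220), the real blanks on the rest at (268,208), and the pink and turquoise decoys well off it. The horseshoe at (307,250) is near the post.

```bash
python3 - <<'E'
from h import *
np.set_printoptions(precision=4,suppress=True)
d=np.load('pics/top0.npy');P=pts('top',d);img=cv2.imread('pics/top0.png')
x,y,z=P[...,0],P[...,1],P[...,2]
near=(np.hypot(x-.574,y+.018)<.17)&(d>0)
disc=near&(z>.045)&(z<.075)
(c,r)=cv2.minEnclosingCircle(P[disc][:,:2].astype(np.float32)); print('disc',c,r,'z',np.median(z[disc]))
n,l,s,ce=cv2.connectedComponentsWithStats((near&(z>.11)).astype(np.uint8))
for i in range(1,n):
    q=P[l==i]; print('tall',ce[i],s[i,4],q.mean(0),q.max(0))
bl=near&(img.max(2)<50)
n,l,s,ce=cv2.connectedComponentsWithStats(bl.astype(np.uint8))
for i in range(1,n):
    if s[i,4]>40:
        q=P[l==i]; print('black',ce[i],s[i,4],q.mean(0),cv2.minAreaRect(q[:,:2].astype(np.float32)))
b=(np.hypot(x-.5,y-.28)<.12)&(z>.035)&(z<.06)
q=P[b];print('blanks',b.sum(),q.mean(0),cv2.minAreaRect(q[:,:2].astype(np.float32)))
v,u=np.where(b);print(u.min(),u.max(),v.min(),v.max())
b=(np.hypot(x-.5,y-.28)<.13)&(z>.007)&(z<.06)
q=P[b];print('rest',b.sum(),q.mean(0),cv2.minAreaRect(q[:,:2].astype(np.float32)))
c=img[60:310,190:440];cv2.imwrite('pics/crop0.png',cv2.resize(c,(600,600),interpolation=cv2.INTER_CUBIC))
print(m.current_tcp_rot())
E
```

```text
disc (0.5825726985931396, -0.01800653152167797) 0.14551816880702972 z 0.0594440181517866
tall [325.4286 163.9429] 35 [0.6333 0.0891 0.1332] [0.6431 0.0972 0.1466]
tall [388.8529 162.8824] 34 [ 0.6459 -0.117   0.1323] [ 0.6561 -0.1099  0.1445]
tall [358.7097 217.871 ] 31 [ 0.4601 -0.0242  0.1332] [ 0.4691 -0.016   0.1418]
black [337.0056 197.3246] 533 [0.54   0.0467 0.0611] ((0.5402535200119019, 0.046872906386852264), (0.1424197256565094, 0.04583601653575897), 33.41326904296875)
blanks 510 [0.4965 0.2822 0.0461] ((0.4971133768558502, 0.282559335231781), (0.050288792699575424, 0.1459842026233673), 80.3941421508789)
256 277 187 228
rest 1606 [0.4989 0.2797 0.0248] ((0.494978129863739, 0.28226763010025024), (0.2558395266532898, 0.24264274537563324), 52.17949676513672)
[[-0.9512  0.3087 -0.    ]
 [ 0.3087  0.9512 -0.    ]
 [ 0.     -0.     -1.    ]]
```

View pics/crop0.png

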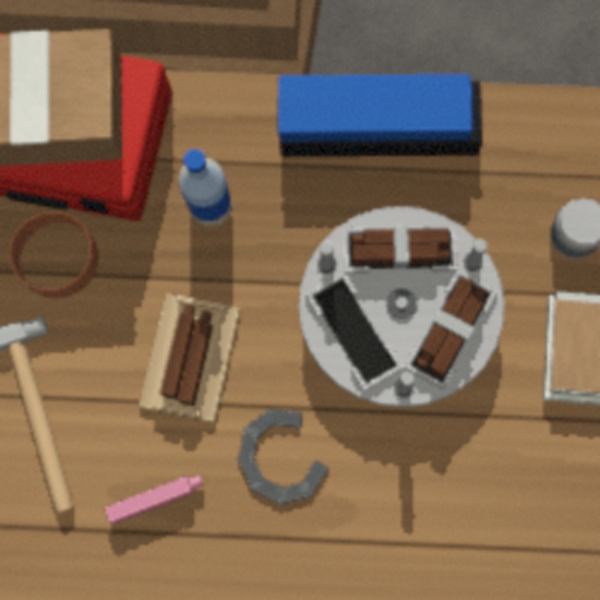

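```bash
cat >> h.py <<'E'
C=np.array([.580,-.0175]); A0=np.deg2rad(183.1)
def fpose(phi,z=.080,r=.12):
    u=np.array([np.cos(phi),np.sin(phi),0]); zz=np.array([0,0,-1.]); yv=S*u
    return [C[0]+r*u[0],C[1]+r*u[1],z], np.stack([np.cross(yv,zz),yv,zz],1)
S=1
def ftan(phi): return float(np.array(m.current_force())[:2]@[-np.sin(phi),np.cos(phi)])
def post_angle(ref):
    d=m.grab_frame('top')[1];P=pts('top',d)
    q=P[(d>0)&(P[...,2]>.115)&(P[...,2]<.15)]
    q=q[np.abs(np.hypot(*(q[:,:2]-C).T)-.12)<.02]
    a=np.arctan2(q[:,1]-C[1],q[:,0]-C[0]); return a
E
python3 - <<'E'
from h import *
import h
np.set_printoptions(precision=3,suppress=True)
for s in(1,-1):
    h.S=s
    for a in(-.3,.3,1.2): print(s,a,m.inverse_kinematics(*fpose(A0+a)))
E
```

```text
1 -0.3 None
1 0.3 [-0.225  0.442  1.973 -0.     0.727  2.563]
1 1.2 [-0.321  0.565  1.747 -0.     0.83   1.566]
-1 -0.3 [-0.075  0.432  1.991 -0.     0.718  0.171]
-1 0.3 [-0.225  0.442  1.973 -0.     0.727 -0.579]
-1 1.2 [-0.321  0.565  1.747 -0.     0.83  -1.575]
```

```bash
sed -i 's/^S=1/S=-1/' h.py; python3 - <<'E'
from h import *
m.set_gripper(0.0,40)
p,R=fpose(A0-.30,.2); m.move_ptp(p,R)
p,R=fpose(A0-.30); m.move_l(p,R,.2)
m.dwell(.1); print('t',m.current_time(),'base',[round(ftan(A0-.3),2) for _ in range(3)],m.current_ee_pos())
for a in np.arange(-.22,.24,.04):
    m.move_l(*fpose(A0+a),max_speed=.06); print(round(a,2),round(ftan(A0+a),2),end=' | ')
print(m.current_time()); shot('top','push1')
E
```

```text
t 4.5333 base [0.28, 0.28, 0.28] [0.46439358 0.01176823 0.08116133]
-0.22 -0.67 | -0.18 0.52 | -0.14 0.6 | -0.1 -0.26 | -0.06 -0.34 | -0.02 -0.29 | 0.02 0.08 | 0.06 0.14 | 0.1 0.37 | 0.14 -0.01 | 0.18 -1.06 | 0.22 -0.33 | 7.5917
```

```bash
cat >> h.py <<'E'
def turn(d=None):
    """table turn since start, from the three post tops (mod 120deg)"""
    if d is None: d=m.grab_frame('top')[1]
    P=pts('top',d); k=(d>0)&(P[...,2]>.115)&(P[...,2]<.15)&(np.abs(np.hypot(P[...,0]-C[0],P[...,1]-C[1])-.12)<.022)
    n,l,s,_=cv2.connectedComponentsWithStats(k.astype(np.uint8)); o=[]
    for i in range(1,n):
        if s[i,4]>15:
            q=P[l==i].mean(0); o.append((round(float((np.arctan2(q[1]-C[1],q[0]-C[0])-A0)%(2*np.pi/3)),3),int(s[i,4])))
    return o
E
python3 - <<'E'
from h import *
print(turn(np.load('pics/top0.npy')),turn(np.load('pics/push1.npy')))
E
```

```text
[(0.004, 32), (0.003, 31), (0.004, 28)] [(0.388, 33), (0.395, 29)]
```

View pics/push1.png

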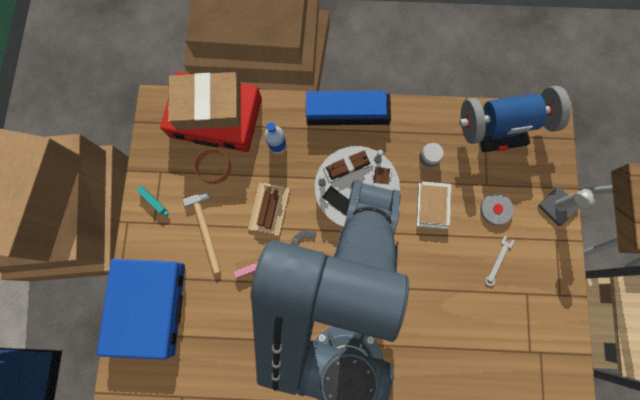

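The disc has turned 0.39 rad with the finger at 0.22, so it follows the finger with a constant 0.17 lead. I'll use that lead, together with force, to detect the drop into the detent.

```bash
python3 - <<'E'
from h import *
a=.22
while a<1.25:
    a+=.025; m.move_l(*fpose(A0+a),max_speed=.04)
    f=ftan(A0+a); t=np.mean([o[0] for o in turn()]); lead=t-a
    print(f'{a:.3f} {f:.2f} {t:.3f} {lead:.3f}')
    if lead>.225 or abs(f)>5 or lead<.12: break
m.dwell(.3); print(turn(),ftan(A0+a),m.current_time())
E
```

```text
0.245 0.00 0.416 0.171
0.270 0.31 0.442 0.171
0.295 -0.12 0.470 0.174
0.320 0.35 0.494 0.174
0.345 -1.10 0.526 0.181
0.370 0.21 0.545 0.175
0.395 -1.03 0.569 0.173
0.420 -0.93 0.593 0.173
0.445 -0.36 0.620 0.175
0.470 0.30 0.645 0.175
0.495 -0.75 0.674 0.179
0.520 0.40 0.698 0.177
0.545 -0.30 0.726 0.180
0.570 -0.17 0.748 0.178
0.595 0.11 0.775 0.180
0.620 0.07 0.795 0.175
0.645 -0.20 0.825 0.180
0.670 -0.53 0.849 0.179
0.695 -0.69 0.873 0.178
0.720 -0.53 0.899 0.179
0.745 -0.17 0.944 0.199
0.770 -0.71 0.956 0.185
0.795 0.16 1.049 0.254
[(1.129, 33), (1.134, 32)] -0.5345556735290626 14.8917
```

```bash
python3 - <<'E'
from h import *
print(turn())
a=.92; m.move_l(*fpose(A0+a),max_speed=.04); b=ftan(A0+a); print('base',b)
while a<.995:
    a+=.005; m.move_l(*fpose(A0+a),max_speed=.02); f=ftan(A0+a); print(f'{a:.3f} {f:.2f}',end=' | ')
    if abs(f-b)>3: break
print(turn())
m.move_l(*fpose(A0+a-.12),max_speed=.1); p,R=fpose(A0+a-.12,.23); m.move_l(p,R,.2)
# get arm clear, over towards the rest, for a look
m.set_gripper(1.0)
th=np.deg2rad(10); 
p=[.40,.33,.25]; 
m.move_ptp(p,m.current_tcp_rot())
shot('top','det'); print(turn(np.load('pics/det.npy')),m.current_time())
E
```

```text
[(1.129, 33), (1.133, 31)]
base 0.6060771474728518
0.925 -0.26 | 0.930 0.27 | 0.935 0.25 | 0.940 0.23 | 0.945 0.39 | 0.950 -0.61 | 0.955 -1.87 | 0.960 -5.74 | [(1.135, 33), (1.137, 32)]
[(1.128, 33), (1.136, 33), (1.134, 32)] 21.2083
```

The detent held against about 6 N with no motion, at a turn of 1.132 rad. Next I'll refine the blank and nest poses.

```bash
python3 - <<'E'
from h import *
np.set_printoptions(precision=4,suppress=True)
for nme in('top0','det'):
    d=np.load(f'pics/{nme}.npy');P=pts('top',d);x,y,z=P[...,0],P[...,1],P[...,2];img=cv2.imread(f'pics/{nme}.png')
    for lo in(.035,.042):
        b=(np.hypot(x-.5,y-.28)<.12)&(z>lo)&(z<.055); q=P[b][:,:2]
        w,V=np.linalg.eigh(np.cov(q.T)); ax=V[:,1]*np.sign(V[0,1]); s=(q-q.mean(0))@ax; n=(q-q.mean(0))@[-ax[1],ax[0]]
        print(nme,lo,b.sum(),q.mean(0),'ang',np.arctan2(ax[1],ax[0]),'len',s.min(),s.max(),'wid',n.min(),n.max())
        for k in(n>3e-3,n<-3e-3): print('   side',q[k].mean(0),s[k].min(),s[k].max(),s[k].mean())
    k=(np.hypot(x-.58,y+.0175)<.15)&(img.max(2)<50)&(np.abs(z-.06)<.012)
    n_,l,st,_=cv2.connectedComponentsWithStats(k.astype(np.uint8)); i=1+st[1:,4].argmax(); q=P[l==i]
    print('black',q.mean(0),cv2.minAreaRect(q[:,:2].astype(np.float32)))
a=img[180:238,240:300]; b=img[140:240,305:410]
cv2.imwrite('pics/crop1.png',np.hstack([cv2.resize(a,(380,400),interpolation=cv2.INTER_CUBIC),cv2.resize(b,(420,400),interpolation=cv2.INTER_CUBIC)]))
E
```

```text
top0 0.035 506 [0.4966 0.2822] ang -0.12987862984406406 len -0.07176654634397123 0.07386852081749198 wid -0.02552316267540578 0.027565387566979134
   side [0.4994 0.2955] -0.07176654634397123 0.07386852081749198 0.0011240325940325702
   side [0.4934 0.2686] -0.0642730569206863 0.0708582735625065 -0.001364799520197519
top0 0.042 433 [0.4946 0.2823] ang -0.1490228390710324 len -0.06210663656511937 0.07278911965776333 wid -0.023763361874229148 0.02532017160184441
   side [0.4974 0.2957] -0.05742195668909731 0.062009855605750466 0.0008197284594241278
   side [0.492  0.2692] -0.06210663656511937 0.07278911965776333 -0.0006322170364409462
black [0.54   0.0467 0.0611] ((0.5402535200119019, 0.046872906386852264), (0.1424197256565094, 0.04583601653575897), 33.41326904296875)
det 0.035 514 [0.4972 0.2818] ang -0.13122401208111328 len -0.06519323510183678 0.07588098478392218 wid -0.024042157677656998 0.026181886870092652
   side [0.5003 0.2951] -0.05982020789755569 0.07588098478392218 0.0012815244038308089
   side [0.4943 0.2682] -0.06471048652897754 0.06976309423495142 -0.001066518277603206
det 0.042 424 [0.4929 0.2827] ang -0.12540512364806727 len -0.06002527925518685 0.07690476642661417 wid -0.024699912661800667 0.026076052804701048
   side [0.4963 0.2961] -0.05535204854619468 0.07690476642661417 0.0017008741433372635
   side [0.4908 0.2693] -0.06002527925518685 0.05760974243869183 -0.00047479517976541525
black [ 0.5046 -0.0309  0.0612] ((0.504010796546936, -0.030927367508411407), (0.04789285361766815, 0.1395387500524521), 8.123444557189941)
```

View pics/crop1.png

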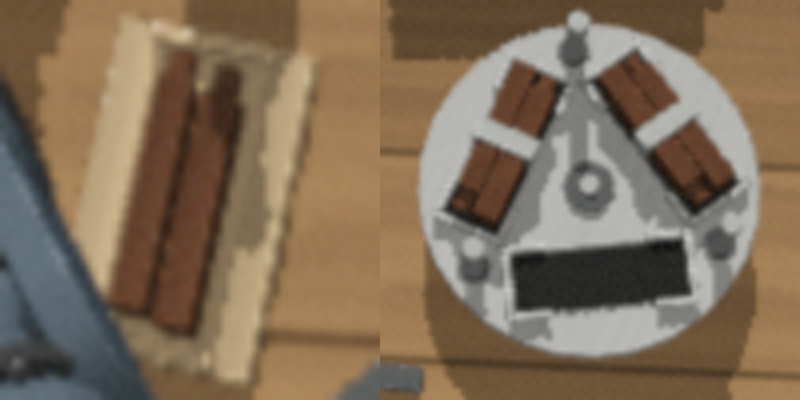

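The crop shows the right blank with its tenon at the top, near (225,85). The two blanks are nearly level lengthwise, and the nest floor sits at about (600,275), free. Grasping now.

```bash
cat >> h.py <<'E'
def Rdown(yang):
    yv=np.array([np.cos(yang),np.sin(yang),0]); zz=np.array([0,0,-1.]); return np.stack([np.cross(yv,zz),yv,zz],1)
NEST=np.array([.5038,-.0297]); NA=np.deg2rad(188.0)
G=np.array([.501,.2815]); GA=-.137+np.pi/2
E
python3 - <<'E'
from h import *
np.set_printoptions(precision=3,suppress=True)
best=None
for k in(0,np.pi):
    for j in(0,np.pi):
        a=m.inverse_kinematics([*G,.015],Rdown(GA+k)); b=m.inverse_kinematics([*NEST,.063],Rdown(NA+j))
        print(k,j,a,b)
        if a is not None and b is not None:
            c=max(abs(a[5]),abs(b[5]))
            if best is None or c<best[0]: best=(c,k,j)
print(best); _,k,j=best
m.move_ptp([*G,.12],Rdown(GA+k)); m.move_l([*G,.015],None,.12)
print(m.current_force(),m.current_ee_pos())
m.set_gripper(0.0,60); print('grip',m.current_grip_width(),m.current_grip_force(),m.current_force())
m.move_l([*G,.06],None,.06); m.move_l([*G,.20],None,.12); m.dwell(.2)
print(m.current_grip_width(),m.current_grip_force(),m.current_force())
shot('top','lift');shot('scene','lifts'); print(turn(np.load('pics/lift.npy')),m.current_time())
a=cv2.imread('pics/lift.png')[130:280,200:350];b=cv2.imread('pics/lifts.png')[110:260,300:450]
cv2.imwrite('pics/crop2.png',np.hstack([cv2.resize(i,(400,400),interpolation=cv2.INTER_CUBIC) for i in(a,b)]))
E
```

```text
0 0 [ 0.431  0.693  1.719 -0.     0.729 -1.003] [-0.151  0.519  1.895 -0.     0.728  2.851]
0 3.141592653589793 [ 0.431  0.693  1.719 -0.     0.729 -1.003] [-0.151  0.519  1.895 -0.     0.728 -0.291]
3.141592653589793 0 [ 0.431  0.693  1.719 -0.     0.729  2.139] [-0.151  0.519  1.895 -0.     0.728  2.851]
3.141592653589793 3.141592653589793 [ 0.431  0.693  1.719 -0.     0.729  2.139] [-0.151  0.519  1.895 -0.     0.728 -0.291]
(np.float64(1.0028856758770042), 0, 3.141592653589793)
[-0.187  0.047 -0.399] [0.501 0.282 0.016]
grip 0.5049972479720454 61.9071364402771 [-1.001 -0.508  6.155]
0.5040756051124062 61.00529193878174 [ 0.042 -0.277 -0.622]
[(1.131, 30), (1.134, 34), (1.133, 31)] 25.9417
```

View pics/crop2.png

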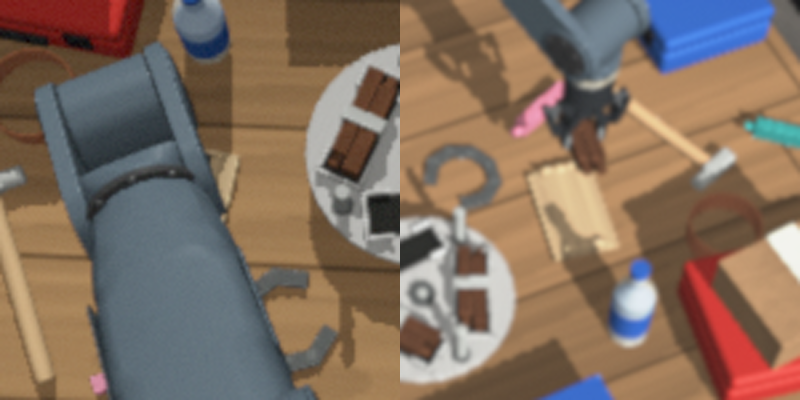

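Both blanks are in the grasp (the scene crop shows the pair at (590,145)) and the rest is empty. I'll measure the visible far ends in the scene depth, carry the pair above the nest, and look again there.

```bash
cat >> h.py <<'E'
def ends(img,d,c,ax,zb):
    """scene view: brown points of the held blanks, tcp frame (s along ax, n across)"""
    P=pts('scene',d); hsv=cv2.cvtColor(img,cv2.COLOR_BGR2HSV)
    q=P-np.array([*c,0]); s=q[...,:2]@ax; n=q[...,:2]@np.array([-ax[1],ax[0]])
    k=(d>0)&(abs(s)<.1)&(abs(n)<.03)&(P[...,2]>zb-.003)&(P[...,2]<zb+.042)&(hsv[...,1]>60)&((hsv[...,0]<20)|(hsv[...,0]>170))
    for nm,kk in(('n+',k&(n>.004)),('n-',k&(n<-.004))):
        if kk.sum()>3: print(nm,kk.sum(),'s',np.percentile(s[kk],[0,5,50,95,100]).round(4),'z',np.percentile(P[...,2][kk],[5,95]).round(3),'n',n[kk].min().round(3),n[kk].max().round(3))
E
python3 - <<'E'
from h import *
ax=np.array([np.cos(-.137),np.sin(-.137)])
ends(cv2.imread('pics/lifts.png'),np.load('pics/lifts.npy'),G,ax,.197)
m.move_ptp([*NEST,.20],Rdown(NA+np.pi)); m.move_l([*NEST,.125],None,.12); m.dwell(.2)
shot('top','ov');shot('scene','ovs'); print(turn(np.load('pics/ov.npy')),m.current_time(),m.current_ee_pos())
ny=np.array([-np.sin(NA),np.cos(NA)])
ends(cv2.imread('pics/ovs.png'),np.load('pics/ovs.npy'),NEST,ny,.122)
a=cv2.imread('pics/ov.png')[130:255,290:415];b=cv2.imread('pics/ovs.png')[130:255,245:370]
cv2.imwrite('pics/crop3.png',np.hstack([cv2.resize(i,(400,400),interpolation=cv2.INTER_CUBIC) for i in(a,b)]))
E
```

```text
n+ 75 s [-0.0219 -0.0119  0.0264  0.0697  0.0702] z [0.212 0.233] n 0.004 0.03
n- 96 s [-0.0709 -0.0015  0.0377  0.0639  0.0678] z [0.204 0.235] n -0.03 -0.005
[(1.13, 30), (1.134, 31)] 28.2 [ 0.50398093 -0.02972274  0.12542528]
n+ 152 s [-0.0636 -0.0567  0.0231  0.0607  0.0695] z [0.129 0.162] n 0.004 0.029
n- 86 s [-0.068  -0.0628  0.0167  0.0578  0.0668] z [0.142 0.161] n -0.027 -0.004
```

View pics/crop3.png

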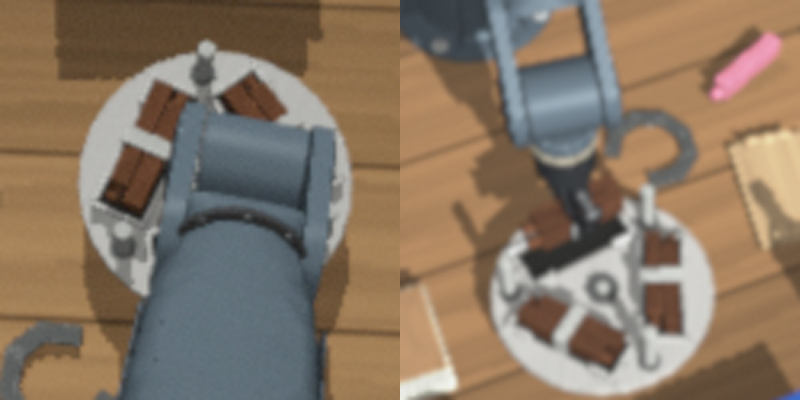

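Both blanks are centred to within 3 mm lengthwise, so I'll lower with force checks.

```bash
python3 - <<'E'
from h import *
ny=np.array([-np.sin(NA),np.cos(NA)]); p=NEST-.001*ny
b=m.current_force()[2]
m.move_l([*p,.078],None,.08); z=.078; m.dwell(.1); b=m.current_force()[2]; print('b',b)
while z>.0615:
    z-=.0015; m.move_l([*p,z],None,.02); f=m.current_force(); print(round(z,4),np.round(f-[0,0,b],1),end=' | ')
    if abs(f[2]-b)>4: break
print(m.current_ee_pos()[2],m.current_time(),turn())
E
```

```text
b -0.5405948896901075
0.0765 [ 0.3  0.1 -0.1] | 0.075 [ 0.2 -0.2  0.1] | 0.0735 [ 0.8  0.7 -0.1] | 0.072 [-1.2  0.4 -0.4] | 0.0705 [ 1.4  0.8 -0. ] | 0.069 [-1.  -0.1 -0.5] | 0.0675 [ 1.   1.1 -2.1] | 0.066 [ 0.3 -0.3 -0.1] | 0.0645 [ 0.2  0.2 -1.6] | 0.063 [-2.3  1.   8.4] | 0.06359610223147567 31.5417 [(1.129, 31), (1.136, 32), (1.133, 31)]
```

Contact came at the expected floor height, not at lip height, so I'm releasing.

```bash
python3 - <<'E'
from h import *
m.move_l([*m.current_ee_pos()[:2],.0632],None,.02) if False else None
m.set_gripper(.56); m.set_gripper(.75); e=m.current_ee_pos()
m.move_l([e[0],e[1],.10],None,.05); m.move_l([e[0],e[1],.22],None,.2)
m.move_ptp([.30,.28,.25],m.current_tcp_rot()); m.dwell(.2)
p,d=shot('top','end'); print(turn(d),m.current_time())
P=pts('top',d);img=p[:,:,::-1]
nx=np.array([np.cos(NA),np.sin(NA)]);ny=np.array([-nx[1],nx[0]])
q=P[...,:2]-NEST;X=q@nx;Y=q@ny;Z=P[...,2]
k=(abs(X)<.03)&(abs(Y)<.08)&(Z>.075)&(Z<.11)
for kk in(k&(X>.003),k&(X<-.003)): print(kk.sum(),X[kk].mean(),Y[kk].min(),Y[kk].max(),np.percentile(Z[kk],[10,50,90]))
cv2.imwrite('pics/crop4.png',cv2.resize(img[130:255,290:415],(500,500),interpolation=cv2.INTER_CUBIC))
E
```

```text
[(1.127, 32), (1.136, 32), (1.133, 31)] 35.4
216 0.011339421013061627 -0.07366037391133937 0.06211609317302242 [0.08605538 0.09405819 0.09834083]
273 -0.01433466489060016 -0.06840617853702735 0.07531377663342487 [0.08881208 0.09435595 0.0983182 ]
```

View pics/crop4.png

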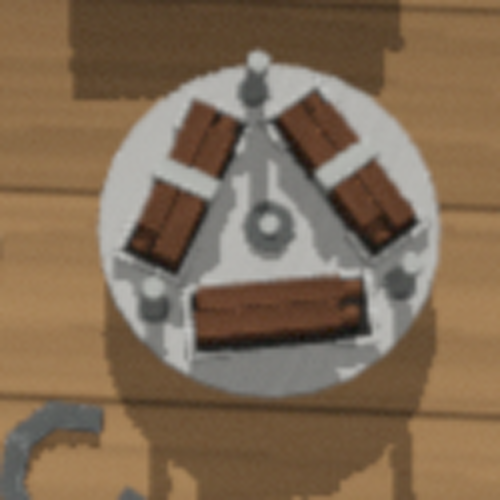

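The pair sits flat in the nest at (280,315). Their tops are at 94 mm, as expected, and the lengthwise play is limited to ±6 mm by the walls.

```bash
python3 -c "
from h import *
print(m.sign_off())"
```

```text
the job is handed in; nothing more can be done
None
```

I handed the job in at about 35 s of robot time: the table sits in its next anticlockwise detent, 1.13 rad on from where it started (it held against a push of about 6 N). Both blanks lie flat side by side in the nest, and no verdict came back.

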